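Close the ratchet press on the specimen cassette

TASK

Of the two small ratchet presses on the lab bench, one has a white specimen cassette lying in its bed: press down the thumb tab of that press's pawl until the pawl is fully clear of the teeth, then push its ball-ended arm all the way down until its pad rests on the cassette, and take your hand away. Only touch and push, picking nothing up; leave the cassette in its bed and leave the empty press and the things standing around alone.

Things in the scene. Friction and masses are not known exactly. Their poses are not given: they have to be found in the camera images.
- press: The press that holds the cassette, bolted down: white base plate 220 x 90 x 15 mm with aluminium uprights. Origin on the bench under it; x runs along it from the arm's ball end (-x, towards the robot) to the pawl's thumb tab (+x), z up. In this frame the plate spans x -105 to 115 mm; arm hinge at x 30, z 75 mm; pawl pivot at x 65, z 116 mm; bed centre at x -70 mm.
- press_hinge (a point): Point on the arm's hinge axis (parallel to the press's y), 75 mm above the bench; the ball's centre swings about it on a radius of 140 mm. The uprights span y -17 to 17 mm; in the press's frame those of the hinge span x 18 to 42 and end at z 87 mm, those of the pawl x 60 to 74 and z 121 mm.
- press_ball (a point): Centre of the black ball, 34 mm in diameter, at the free end of that arm (moves with it): about 154 mm high at joint value 0, 75 mm with the arm down. The arm is an aluminium bar 16 mm wide and 14 mm high; its rubber pad (24 mm diameter) hangs under it 100 mm from the hinge.
- press_arm (a joint): Angle of that arm, rad: 0 = fully raised (0.60 rad above level), growing as it goes down. While the pawl is engaged a tooth stops it at 0.15 to 0.2; freed, it goes down to about 0.60, level, where the pad rests on the cassette. The hinge is stiff: the arm stays where it is left, and 2 to 4 N downwards on the ball moves it.
- press_tab (a point): Middle of the top face of the thumb tab of that press's pawl (moves with it). The tab is a dark steel plate 36 mm long (x) and 34 mm wide (y), sloping up 0.3 rad away from the arm; this point is 44 mm beyond the pawl's pivot, about 135 mm above the bench while engaged, and goes down about 20 mm.
- press_pawl (a joint): Angle of that pawl, rad: 0 = its nose is in the teeth, growing as the tab is pressed down; the nose has left the teeth from about 0.21, full stop at 0.45. Stiff: it stays where it is left, about 3 N on the tab moves it.
- spare: The second, identical press with an empty bed, also bolted down; to be left alone. Origin and axes as for the first. Which press stands to the left and which to the right varies.
- spare_arm (a joint): Arm angle of the empty press, as above.
- spare_pawl (a joint): Pawl angle of the empty press, as above.
- cassette: White plastic specimen cassette, 40 x 28 x 8 mm, lying loose in the shallow bed of its press under the arm's pad, its underside 15 mm above the bench. Origin at the centre of its underside.
- dropper: Small amber dropper bottle, 34 mm in diameter, 75 mm high, standing between the presses. Origin at the centre of its underside.
- dish: Covered glass dish, 86 mm in diameter, 17 mm high. Origin at the centre of its underside.
- slide_box: Blue closed box for slides, 87 x 42 x 34 mm. Origin at the centre of its underside.
- press_bed (a point): Centre of the floor of that press's bed, 15 mm above the bench, where the cassette lies.
Things that resemble listed ones, but are neither listed nor needed, are in the scene too. Leave any blue or yellow look-alike of the press alone.

How it is judged:
By the outcome, as a careful person would: the job done as asked, in the order asked, and still so for the second after the job is handed in, with the robot touching nothing.
It also fails if it takes over 45 s, if anything falls off the work surface, if the arm or the gripper's body presses on something with over 40 N, if the wrist force passes 120 N, or if a joint passes its speed limit or range.

ROBOT

A 6-joint arm with a two-finger parallel gripper is mounted at the origin on the work surface. World frame = base frame: x ahead of the robot, y to its left, z up, the work surface at z = 0. Lengths are in m, angles in rad, forces in N, time in s.
With the tool pointing down it reaches from about 0.375 to 0.825 m from the base axis. Payload 5.5 kg.
Tool frame: the origin (TCP) lies midway between the tips of the shut fingers; the grasp point (between the pads) lies 19 mm behind it; z points along the fingers, y is the line along which they close (so a half turn about z gives the same grasp; the last joint's range is limited). The gripper opens to 85 mm and grips with 20 to 120 N. Pads are 22 mm wide; open, the fingers measure 114 mm over their backs; the gripper's body (76 mm by 85 mm) begins 54 mm behind the grasp point. The pads swing forward as they close: fully open they stand 13 mm farther back than shut.
Start: joints at [1.25, 0.314, -0.047, 1.21, 0, 1.571], TCP at [0.189, 0.569, 0.231] pointing down, gripper open.
Joint ranges: [-2.67, 2.67], [-0.69, 1.73], [-1.03, 1.25], [-2.08, 2.16], [-1.42, 1.45], [-3.14, 3.14]. Speed limits (rad/s): [2.39, 2.39, 3.01, 3.14, 3.14, 3.14].

INTERFACE

Orientations are given as a rotation vector (axis times angle).
In Python, from bench import move_to, servo_line, move_j, release, grasp, hold, solve_ik, get_obs, read_camera, calibration, IKError, sign_off gives the robot as it stands. Calls block until the motion is done:
- move_to(position, orientation): joint-space move of the TCP to a pose.
- servo_line(position, vel=0.15, ori=None, max_force=None): straight line of the TCP; ori=None keeps the orientation; vel is the mean speed in m/s. With max_force (N) it stops when the force on the tool has changed by that much, and returns True; else False.
- move_j(angles): joint-space move.
- release() and grasp(force=None): open the fingers fully, or close them until they stop; force is the grip in N (None keeps the last).
- hold(seconds).
- solve_ik(position, orientation): joint angles nearest the present ones, or None.
- get_obs(): the state.
- read_camera(name): name is "scene" or "top" or "wrist"; returns the picture (420x560x3 uint8, red, green, blue); there is no depth.
- calibration(name): a dict with "fovy" (degrees; the focal length in pixels is half the picture's height over the tangent of half this angle, whatever the lens; pixels are square), "cx", "cy" (the principal point, pixels), "camera_from_world" (4x4, takes a point from world to camera coordinates). Camera axes: x right, y down, z forward; pixel columns grow to the right and rows downward; lengths in m; the calibration is good to about 2 mm. A picture is of the moment at which its call begins: read the wrist's pose just before it. calibration takes no time and is no camera call; for the wrist camera it gives the pose at the moment of the call.
A pose or a line that the arm cannot do raises IKError and nothing moves.
- sign_off(): hands the job in; it is judged then, once.
The state is a dict: "t": time; "joints": joint angles; "dq": joint speeds; "effort": joint torques, N m; "ee_pos": TCP position; "tcp_rot": TCP orientation; "ft_force": force on the tool from outside, world axes, zero at the start; "ft_torque": the same for the moment, N m; "grip_width": opening from 0.0 (shut) to 1.0 (fully open); "finger_force": force on a finger pad.
Only numpy, scipy, OpenCV 4.12 (cv2) and the standard library are available. Lean on these libraries where they do the work, as an engineer would, in place of code of your own. Each camera call takes 0.05 s, during which the arm holds its last target. There are 200 camera calls.

## Working session

There is one attempt and no reset: what is moved stays moved. The work goes in short steps, each a Python script; the robot and the scene stay as the last script left them, time stands still between calls to the robot, and variables do not carry over. Pictures are saved under pics/ and viewed, at most 10 in all, crops included, and the job is handed in when it is done.

```bash
mkdir -p pics; ls
python3 - <<'E'
from bench import *
import cv2
for n in("scene","top"):
    im=read_camera(n); cv2.imwrite(f"pics/{n}.png",cv2.resize(im[:,:,::-1],(800,600),interpolation=cv2.INTER_CUBIC))
    c=calibration(n); print(n,c)
print(get_obs()["t"],get_obs()["tcp_rot"])
E
```

```text
pics
scene {'fovy': 50.68014608680589, 'cx': 282.8633359276039, 'cy': 207.9216427051328, 'camera_from_world': array([[ 0.88216725,  0.47074159,  0.01353866, -0.4192767 ],
       [ 0.34424515, -0.62496258, -0.70065473, -0.08668096],
       [-0.32136617,  0.62275528, -0.71337203,  1.27208544],
       [ 0.        ,  0.        ,  0.        ,  1.        ]])}
top {'fovy': 47.44952508602533, 'cx': 286.980415065425, 'cy': 213.31372802286646, 'camera_from_world': array([[ 2.76082017e-02, -9.99616385e-01,  2.20678781e-03,
        -3.09859650e-02],
       [-9.94608150e-01, -2.76905097e-02, -9.99393028e-02,
         4.62347742e-01],
       [ 9.99620717e-02,  5.64255290e-04, -9.94991088e-01,
         1.21117480e+00],
       [ 0.00000000e+00,  0.00000000e+00,  0.00000000e+00,
         1.00000000e+00]])}
0.1 [-5.01663341e-01 -3.10104022e+00  2.43040417e-03]
```

View pics/scene.png

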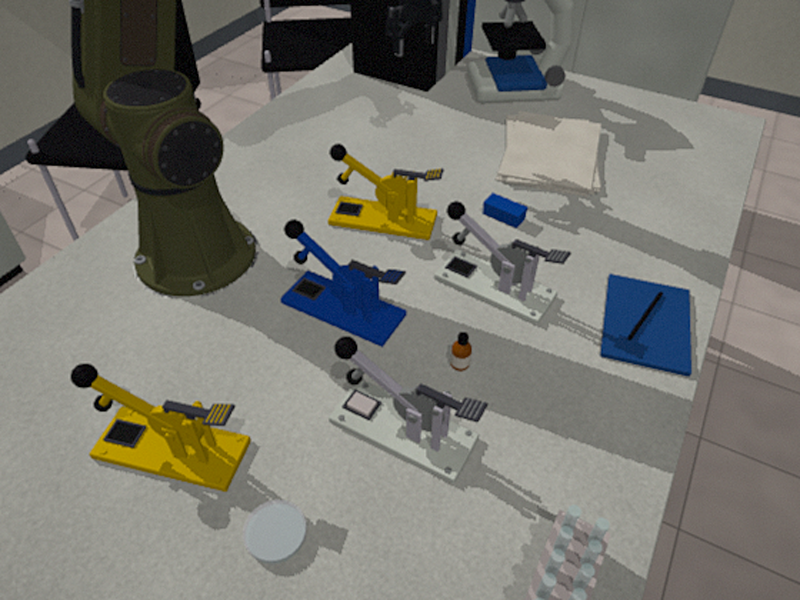

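View pics/top.png

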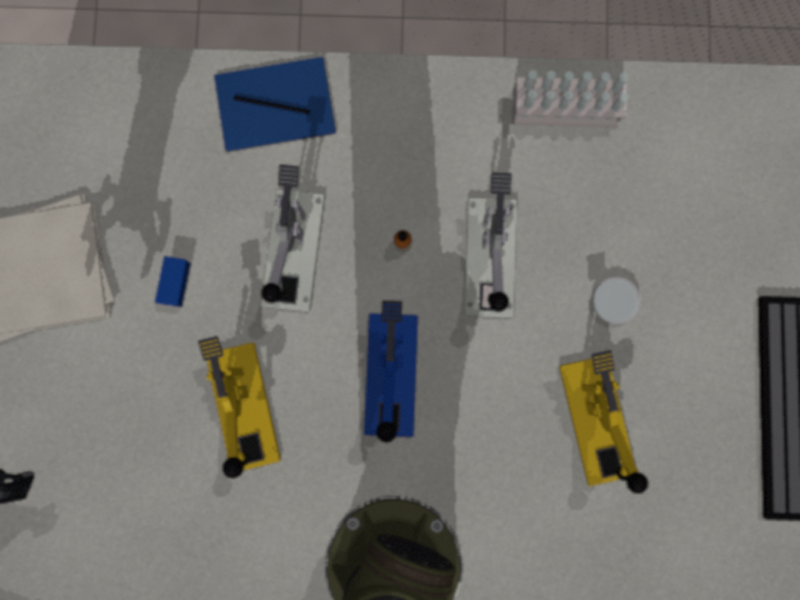

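The cassette lies in the right-hand white press (ball at 498,301 and tab at 501,182 in the top picture; ball at 346,347 in the scene picture). I'll enlarge it in both.

Run:
```python
import cv2
from bench import *
for n,(x,y,w,h) in dict(scene=(220,225,130,115),top=(310,110,70,120)).items():
    im=read_camera(n)[y:y+h,x:x+w,::-1]; cv2.imwrite(f"pics/{n}2.png",cv2.resize(im,None,fx=5,fy=5,interpolation=cv2.INTER_CUBIC))
```

```text
(no output)
```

View pics/scene2.png

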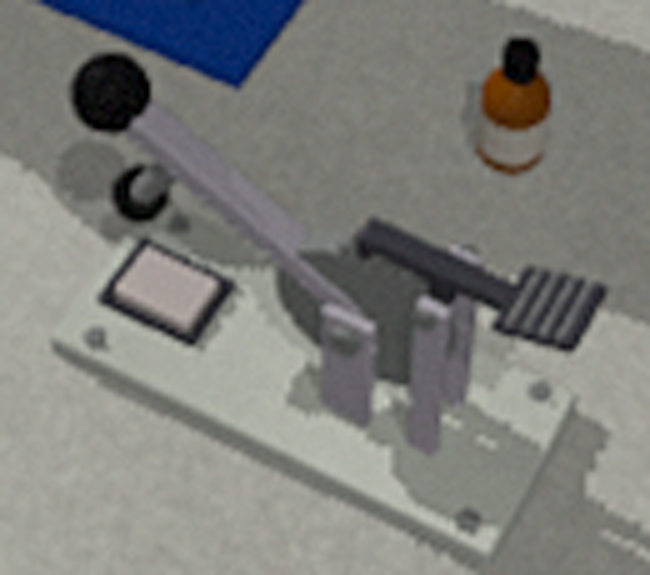

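View pics/top2.png

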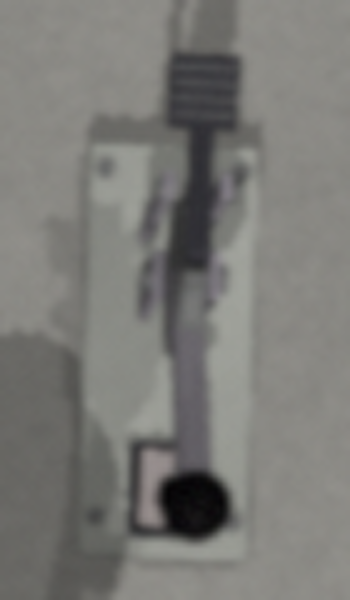

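Scene crop: ball (111,93), tab middle (551,307), plate top corners (55,342), (490,548), (577,402), cassette (170,288). Top crop: ball (195,505), tab (204,91), plate corners (90,142), (258,145), (80,553), (245,560). I'll fit the press pose to these.

```bash
cat > loc.py <<'E'
import numpy as np
from bench import *
from scipy.optimize import least_squares
def proj(n,p,c=None):
    c=c or calibration(n); q=c["camera_from_world"]@np.append(p,1); f=210/np.tan(np.radians(c["fovy"]/2))
    return np.array([f*q[0]/q[2]+c["cx"],f*q[1]/q[2]+c["cy"]])
def R(a): return np.array([[np.cos(a),-np.sin(a),0],[np.sin(a),np.cos(a),0],[0,0,1]])
E
python3 - <<'E'
from loc import *
B=(-.0855,0,.154);T=(.109,0,.135)
S=[("scene",B,111,93),("scene",T,551,307),("scene",(-.105,-.045,.015),55,342),("scene",(.115,-.045,.015),490,548),("scene",(.115,.045,.015),577,402),("scene",(-.07,0,.023),170,288),
("top",B,195,505),("top",T,204,91),("top",(.115,.045,.015),90,142),("top",(.115,-.045,.015),258,145),("top",(-.105,.045,.015),80,553),("top",(-.105,-.045,.015),245,560)]
off=dict(scene=(220,225),top=(310,110))
def res(v):
    return np.array([proj(n,np.array([v[0],v[1],0])+R(v[2])@np.array(p))-np.array([a,b])/5-off[n] for n,p,a,b in S])
r=least_squares(lambda v:res(v).ravel(),[.55,-.15,0],loss="soft_l1")
print(r.x);print(res(r.x).round(1))
for p in(B,T): print(np.array([*r.x[:2],0])+R(r.x[2])@np.array(p))
o=get_obs();print(o["ft_force"],o["grip_width"])
E
```

```text
[ 0.55376003 -0.16463428 -0.00531705]
[[ 1.  -1.9]
 [-1.2 -1.1]
 [-2.9 -1.1]
 [-0.4  1.3]
 [-0.3 -2.4]
 [-2.  -0.7]
 [ 1.3 -3.8]
 [ 0.  -0.9]
 [-0.3 -1.2]
 [ 0.2 -0.7]
 [-0.3 -0.5]
 [ 1.3 -0.8]]
[ 0.46826124 -0.16417968  0.154     ]
[ 0.66275849 -0.16521384  0.135     ]
[0.35937073 0.56280295 0.00248148] 1.0006261736460067
```

```bash
cat >> loc.py <<'E'
import cv2
D=[0,np.pi,0]
P=np.array([.5535,-.1645,0]); A=-.005
def w(x,z): return P+R(A)@np.array([x,0,z])
def snap(n,x,y,ww,h,name):
    im=read_camera(n)[y:y+h,x:x+ww,::-1]; cv2.imwrite(f"pics/{name}.png",cv2.resize(im,None,fx=5,fy=5,interpolation=cv2.INTER_CUBIC))
E
python3 - <<'E'
from loc import *
grasp(20)
o=get_obs(); p=o["ee_pos"].copy() if hasattr(o["ee_pos"],"copy") else np.array(o["ee_pos"])
servo_line([p[0],p[1],.30],vel=.2)
move_to(w(.109,.25),D)
servo_line(w(.109,.160),vel=.15)
o=get_obs();print(o["t"],o["ee_pos"],o["ft_force"])
snap("scene",220,205,130,115,"pre")
E
```

```text
5.275 [ 0.66304024 -0.16501411  0.16091519] [0.40037351 0.20576546 0.08774479]
```

View pics/pre.png

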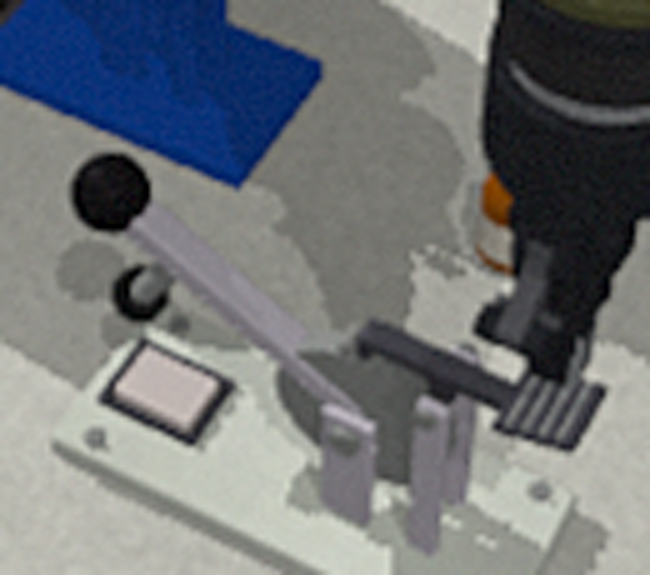

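The shut fingertips (560,378) hang just above the tab middle (551,407), well aligned. Pressing now.

Run:
```python
from loc import *
def st(*a):
    o=get_obs();print(*a,round(o["t"],2),np.round(o["ee_pos"],4),np.round(o["ft_force"],1))
print(servo_line(w(.109,.142),vel=.05,max_force=2)); st()
for x,z in((.111,.130),(.112,.122),(.112,.116),(.112,.108)):
    r=servo_line(w(x,z),vel=.03,max_force=20); st(z,r)
    if r: break
servo_line(w(.115,.165),vel=.1); st()
servo_line(w(.115,.23),vel=.2)
snap("scene",220,205,130,115,"tab")
```

```text
False
5.83 [ 0.6622 -0.165   0.1415] [0.7 0.  0.3]
0.13 False 6.39 [ 0.664  -0.1649  0.1295] [0.7 0.4 0.2]
0.122 False 6.81 [ 0.6653 -0.165   0.1215] [-0.1  0.5  0. ]
0.116 False 7.16 [ 0.6654 -0.1651  0.1157] [-0.1  0.2  0.6]
0.108 True 7.38 [ 0.6654 -0.1651  0.1152] [-1.7  0.4  7. ]
8.04 [ 0.6682 -0.165   0.1644] [-0.9 -0.3  0.8]
```

View pics/tab.png

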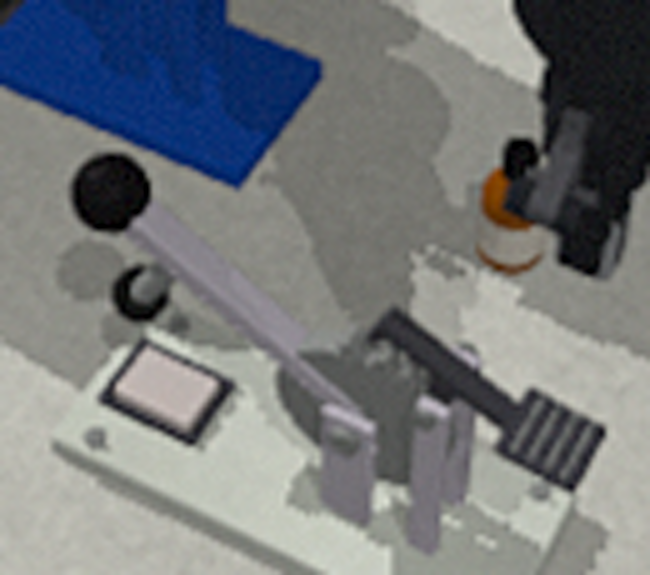

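The tab is down (now 551,438) and the pawl's nose has lifted; the press ended on the hard stop. Next, the ball.

Run:
```python
from loc import *
def st(*a):
    o=get_obs();print(*a,round(o["t"],2),np.round(o["ee_pos"],4),np.round(o["ft_force"],1))
b=lambda e:w(.030-.140*np.cos(e),.092+.140*np.sin(e))
servo_line(w(-.086,.23),vel=.2)
servo_line(w(-.086,.178),vel=.12); st()
for e in(.58,.45,.3,.15,.04,-.05):
    r=servo_line(b(e),vel=.04,max_force=18); st(e,r)
    if r: break
snap("scene",200,205,130,115,"ball")
```

```text
10.31 [ 0.4678 -0.1641  0.1781] [0.5 1.1 0.7]
0.58 False 10.69 [ 0.4663 -0.164   0.1687] [-0.4  0.1 -0.3]
0.45 False 11.3 [ 0.4571 -0.1639  0.1526] [-0.6 -0.2 -0.8]
0.3 False 11.97 [ 0.4504 -0.164   0.1335] [-1.  -0.1  0.9]
0.15 False 12.65 [ 0.4457 -0.1639  0.113 ] [ 0.1 -0.2  0.6]
0.04 False 13.18 [ 0.4437 -0.1638  0.0973] [ 0.3  0.3 -0.3]
-0.05 True 13.46 [ 0.4441 -0.1641  0.0916] [-2.5  1.1 10.8]
```

View pics/ball.png

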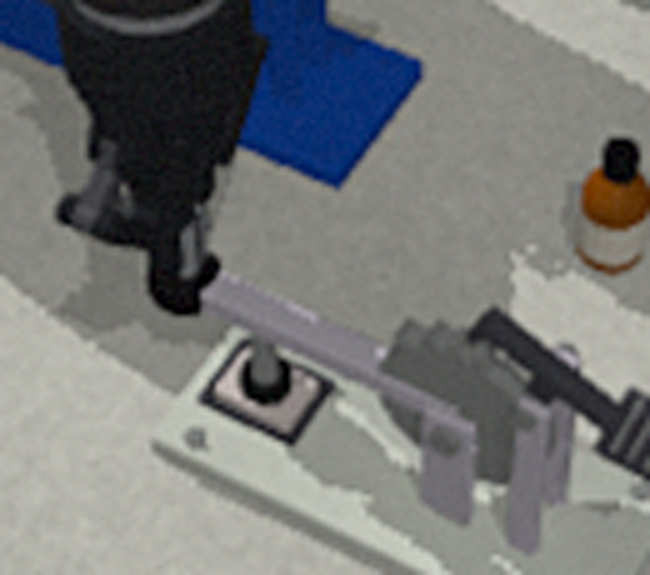

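The arm is level and its pad (265,380) rests on the cassette, which is still in its bed. Now I retreat straight up, away from the press, and check.

Run:
```python
from loc import *
p=np.array(get_obs()["ee_pos"])
servo_line([p[0]-.002,p[1],.13],vel=.06)
servo_line([p[0],p[1],.27],vel=.2); hold(.5)
print(get_obs()["t"],get_obs()["ft_force"])
snap("scene",200,205,130,115,"end")
```

```text
15.6667 [0.52594255 0.36347558 0.18386133]
```

View pics/end.png

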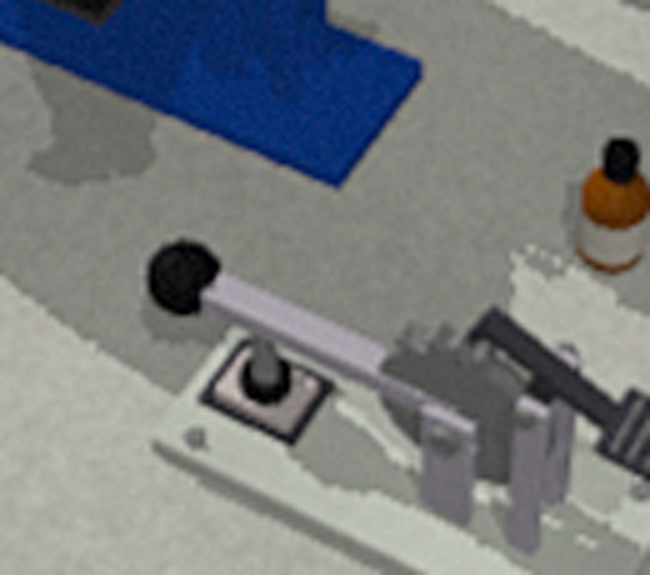

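The arm stays level, with its ball at (184,277) and its pad on the cassette, the pawl is still clear, and the hand is away.

```bash
python3 -c "from bench import *; print(sign_off())"
```

```text
the job is handed in; nothing more can be done
None
```

The job is done and handed in at about 16 s: the cassette press's pawl was pressed to its stop, its arm pushed down until the pad rested on the cassette, and the hand withdrawn, with nothing else touched.

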